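Shut down a curing chamber and open its double-latched lid

TASK

The cure is finished: at the controller press the square stop key, then the round gas key, then the oblong vent key, one at a time, each right down and let it spring back; leave the triangular start key alone. Then swing the chamber's clamp lever to the left (seen from the robot) clear of the lid, raise the lid slightly until the safety catch holds it, slide the catch to the right off the lid's lug, and swing the lid wide open, 50 degrees or more, to stay open by itself. Do not disturb the other things on the bench.

Things in the scene. Friction and masses are not known exactly. Their poses are not given: they have to be found in the camera images.
- controller: bench controller, 190 x 242 mm, 60 mm high in front rising to 103 mm behind, aluminium with blue sides and a grey sloped panel; display on the upper half, a row of four white keys on the lower half, 50 mm from centre to centre along its y axis (which key stands where differs). Origin at the centre of its underside, x axis points away from the operator, z up.
- key_square_top (a point): centre of the top face of the square stop key (heating): white plastic cap 22 x 22 mm, standing 13 mm out of the panel, on a 46 x 32 mm black bezel. z axis = out of the panel (13 degrees from vertical, leaning towards the operator, the controller's -x); the key moves along -z of it. It springs back when let go.
- key_square (a joint): travel of that key: 0 up, 0.006 m fully down; 1.5 N starts it, 5 N takes it fully down; counts as pressed beyond 0.004 and as up below 0.002
- key_round_top (a point): centre of the top face of the round gas key (nitrogen): white plastic cap 24 mm in diameter, standing 13 mm out of the panel, on a 46 x 32 mm black bezel. z axis = out of the panel (13 degrees from vertical, leaning towards the operator, the controller's -x); the key moves along -z of it. It springs back when let go.
- key_round (a joint): travel of that key: 0 up, 0.006 m fully down; 1.5 N starts it, 5 N takes it fully down; counts as pressed beyond 0.004 and as up below 0.002
- key_oblong_top (a point): centre of the top face of the oblong vent key: white plastic cap 38 mm (up the slope) x 15 mm, standing 13 mm out of the panel, on a 46 x 32 mm black bezel. z axis = out of the panel (13 degrees from vertical, leaning towards the operator, the controller's -x); the key moves along -z of it. It springs back when let go.
- key_oblong (a joint): travel of that key: 0 up, 0.006 m fully down; 1.5 N starts it, 5 N takes it fully down; counts as pressed beyond 0.004 and as up below 0.002
- key_triangle_top (a point): centre of the top face of the triangular start key, to be left alone: white plastic cap three-sided, about 27 mm a side, standing 13 mm out of the panel, on a 46 x 32 mm black bezel. z axis = out of the panel (13 degrees from vertical, leaning towards the operator, the controller's -x); the key moves along -z of it. It springs back when let go.
- key_triangle (a joint): travel of that key: 0 up, 0.006 m fully down; 1.5 N starts it, 5 N takes it fully down; counts as pressed beyond 0.004 and as up below 0.002
- chamber: bench curing chamber, aluminium body 250 (x) x 256 (y) x 100 mm high with a white lid on top; origin at the centre of its underside, x axis points from its front ledge to its hinge side, z up. The front 55 mm of its top (x from -0.125 to -0.070) is an uncovered ledge at z = 0.100 that carries the clamp lever (left, +y) and the safety catch (right, -y).
- lid (a joint): opening angle of the lid: 0 shut, up to 1.25 rad. Friction hinge: it stays at any angle it is left at; about 8 N at the handle lifts it. The lid cannot rise while the clamp lever is over it; then the safety catch stops it at about 0.115 rad; once the catch is slid aside it goes all the way.
- lid_hinge (a point): point on the lid's hinge line (middle of its width) at the chamber's far side, 115 mm behind the chamber's centre, 100 mm up; the hinge line runs along the chamber's y axis; the lid turns with its front edge going up and back. The lid is 185 mm from hinge to front edge, 252 mm wide, top face 19 mm over the hinge line.
- lid_handle (a point): middle of the lid's handle: a round steel bar 12 mm in diameter along the chamber's y axis, 98 mm clear between its two 12 mm posts, its centre 43 mm above the lid's top; 155 mm from the hinge towards the front and 62 mm above the hinge line when shut. The bar can turn between gripper pads while the lid swings.
- lid_lug (a point): top front of the lid's lug, a steel tongue 24 mm wide, 16 mm thick, that sticks 22 mm out of the lid's front edge over the ledge, under the catch's nose
- clamp (a joint): angle of the clamp lever: 0 pointing straight to the operator with its nose over the lid's edge, 1.5 rad = knob swung fully to the left (towards the chamber's +y, clockwise seen from above). Clear of the lid beyond 1.08 rad. About 2 N at the knob; stays where it is left. It may start a little off 0.
- clamp_knob (a point): centre of the clamp lever's upright black knob, a cylinder 22 mm in diameter and 26 mm high (so its underside is 13 mm lower), on a thin stem; circles the pivot at 50 mm radius, 151 mm above the bench
- clamp_pivot (a point): the clamp lever's vertical pivot, on the ledge; the steel lever arm is 8 mm thick, its top 128.5 mm above the bench
- catch (a joint): travel of the safety catch: 0 engaged, up to 0.030 m slid to the right (chamber's -y); off the lug beyond 0.020. About 3 N moves it, it stays where it is left. With the lid shut a tooth of the catch is blocked by the lug: it slides only once the lug has risen more than about 9 mm (lid above 0.05 rad); its nose stops the lug 22 mm above the shut position (about 0.115 rad).
- bottle_mid (a point): middle of the capped white solvent bottle, 64 mm in diameter, 150 mm high, a bystander
- wafer_box_mid (a point): middle of a flat round clear wafer box, 104 mm in diameter, 22 mm high, a bystander
- hex_driver: hand screwdriver with a black handle, 150 mm long, lying on the bench, a bystander
- catch_tab (a point): middle of the top of the catch's upright steel thumb tab, 22 (x) x 10 (y) mm; the tab stands on the ledge and this point is 173 mm above the bench. Its 16 mm wide nose sticks out towards the lid, 25 to 33 mm below this point.

How it is judged:
On the way, in this order (a step that is already met when the one before it is completed fails the run):
1. the square key alone is pressed down (value of joint key_square above 0.004 m and value of joint each of key_round, key_oblong below 0.002 m), for 0.04 s.
2. the round key alone is pressed down (value of joint key_round above 0.004 m and value of joint each of key_square, key_oblong below 0.002 m), for 0.04 s.
3. the oblong key alone is pressed down (value of joint key_oblong above 0.004 m and value of joint each of key_square, key_round below 0.002 m), for 0.04 s.
4. the keys are up and the clamp lever is swung clear of the lid (value of joint each of key_square, key_round, key_oblong below 0.002 m and value of joint clamp above 1.08 rad), for 0.1 s.
5. the lid is raised slightly, the safety catch still on (value of joint lid between 0.05 and 0.16 rad and value of joint catch below 0.006 m), for 0.2 s.
6. the catch is slid off the lug with the lid still only slightly raised (value of joint catch above 0.02 m and value of joint lid below 0.25 rad), for 0.1 s.
7. the lid is open wide (value of joint lid above 0.8 rad), for 0.2 s.
At the end, for the whole second after the job is handed in: the lid stands still and open by itself at more than 0.8 rad, the clamp lever is swung clear (over 1.08 rad), the catch is off the lug (over 20 mm), all four keys are up (under 2 mm), and the bottle, wafer box and screwdriver are within 30 mm of where they began (all of step 4 and value of joint lid above 0.8 rad and velocity of joint lid between -0.1 and 0.1 rad/s and value of joint catch above 0.02 m and value of joint key_triangle below 0.002 m and distance of each of bottle_mid, wafer_box_mid, hex_driver from where it was at the start of the episode below 0.03 m); the robot touches nothing.
It fails at once if the triangular start key is pressed (value of joint key_triangle above 0.003 m).
It fails at once if two keys are down together (value of joint each of key_square, key_round above 0.003 m or value of joint each of key_square, key_oblong above 0.003 m or value of joint each of key_round, key_oblong above 0.003 m).
It fails at once if a bystander is pushed away or knocked over (not (distance of each of bottle_mid, wafer_box_mid, hex_driver from where it was at the start of the episode below 0.03 m)).
It also fails if it takes over 72 s, if anything falls off the work surface, if the arm or the gripper's body presses on something with over 40 N, if the wrist force passes 120 N, or if a joint passes its speed limit or range.

ROBOT

A 6-joint arm with a two-finger parallel gripper is mounted at the origin on the work surface. World frame = base frame: x ahead of the robot, y to its left, z up, the work surface at z = 0. Lengths are in m, angles in rad, forces in N, time in s.
With the tool pointing down it reaches from about 0.3 to 0.875 m from the base axis. Payload 6.4 kg.
Tool frame: the origin (TCP) lies on the front face of the gripper's body, between the roots of the fingers; the fingertips stand 73 mm ahead of it and the grasp point (between the pads) lies ctrl.pinch_z ahead of it (ctrl.pinch_z is the distance from the TCP to the grasp point, in m); z points along the fingers, x is the direction in which the jaws open and shut, and the axes are right-handed (so a half turn about z gives the same grasp; the last joint's range is limited). The gripper opens to 85 mm and grips with 20 to 120 N. Pads are 22 mm wide; open, the fingers measure 114 mm over their backs; the gripper's body (76 mm by 85 mm) begins 54 mm behind the grasp point. The pads swing forward as they close: fully open they stand 13 mm farther back than shut.
Start: joints at [-1.525, 0.181, 1.607, -0, 1.354, -0.206], TCP at [0.143, -0.557, 0.304] pointing down, gripper open.
Joint ranges: [-2.99, 2.99], [-0.89, 2.07], [0.3, 2.58], [-1.14, 4.28], [0, 2.63], [-3.12, 3.12]. Speed limits (rad/s): [2.57, 2.57, 3.01, 3.14, 3.14, 3.14].

INTERFACE

Orientations are given as a unit quaternion [w, x, y, z].
In Python, from bench import ctrl gives the robot as it stands.
- The arm moves only by the tool move_arm, never from a script. Its argument "rows" is text: rows parted by semicolons, each of 7 numbers parted by spaces: the shift along the tool's x, y, z in cm, then the turn, a rotation vector about the tool's x, y, z in degrees, then the opening, from 0 (shut) to 1 (fully open). In form: x y z rx ry rz grip; .... A call has 1 to 20 rows; each row shifts and turns the commanded pose from where the row before left it, along the tool's axes as they then stand; what a row does not reach is not made up. A row lasts 1/10 s, in which the tool goes at most 50 mm and 8.59 degrees, less where a joint would pass 70% of its speed; a pose out of reach is approached as far as the arm can. A call with a gripper value outside its range is refused whole. The fingers move at their own pace and stop on an object; the grip force is fixed at half the most. Time passes only in rows, so rows that do not move let the fingers close. It gives the time, the measured TCP pose, the force and the opening at its end, in the units of the state.
- ctrl.get_obs(): the state, without advancing time (a new reading comes with each control period).
- ctrl.camera(name): name is "scene" or "top"; returns a dict with "color" (400x640x3 uint8, blue, green, red), "fx", "fy", "cx", "cy" (pixels), "rvec" (rotation vector, rad) and "tvec" (3), from world to camera coordinates, as OpenCV has them. Camera axes: x right, y down, z forward; pixel columns grow to the right and rows downward; lengths in m; the calibration is good to about 2 mm. A picture is of the moment at which its call begins. There is no depth.
- ctrl.hand_in(): hands the job in, once; it reports no verdict.
Trained networks look in the newest picture that a camera, given by its name, has taken for a name from the list of things; names that differ only in an ending like _2 or _b are one class to them, and where a whole thing is asked for, a point or a joint stands for the part that bears it (a point fixed in the world has none). Each returns a list of dicts, best first, with "confidence" (0 to 1); they miss things now and then, are a little off and sometimes report something else, mostly with a low value. They report only what shows in the picture. A call takes as long as a camera call.
- ctrl.look_for(camera, query): "bbox" ([left, top, right, bottom] in pixels, round what is visible of it).
- ctrl.trace(camera, query): "region" (400x640 bool, what is visible of it) and "bbox" ([left, top, right, bottom] in pixels, round what is visible of it).
The state is a dict: "time_s": time; "q": joint angles; "dq": joint speeds; "joint_efforts": joint torques, N m; "eef_pos": TCP position; "eef_rot": TCP orientation; "wrist_force": force on the tool from outside, world axes, zero at the start; "torque": the same for the moment, N m; "opening": opening from 0.0 (shut) to 1.0 (fully open).
Only numpy, scipy, OpenCV 4.12 (cv2) and the standard library are available. Lean on these libraries where they do the work, as an engineer would, in place of code of your own. Each camera call takes 0.05 s, during which the arm holds its last target.

## Working session

There is one attempt and no reset: what is moved stays moved. The work goes in short steps, Python scripts to look and compute and a tool call to move; the robot and the scene stay as the last step left them, time stands still between calls to the robot, and variables do not carry over. Pictures are saved under pics/ and viewed, and the job is handed in when it is done.

Besides the shell and the picture viewer there is one more tool, called after ">>>" as name(argument=value, ...) on one line, values as JSON. move_arm: Moves the arm, as the interface text tells. Its arguments: {"type":"object","properties":{"rows":{"type":"string"}},"required":["rows"]}

```bash
mkdir -p pics; ls
python3 - <<'E'
from bench import ctrl
import cv2
print(ctrl.pinch_z); o=ctrl.get_obs(); print({k:o[k] for k in('time_s','eef_pos','eef_rot','opening')})
for n in('scene','top'):
    c=ctrl.camera(n); cv2.imwrite(f'pics/{n}0.png',c['color']); print(n,c['fx'],c['fy'],c['cx'],c['cy'],c['rvec'],c['tvec'])
    for q in ['controller','key_square_top','key_round_top','key_oblong_top','key_triangle_top','clamp_knob','catch_tab','lid_handle','lid_lug','chamber','bottle_mid','wafer_box_mid','hex_driver']:
        print(q,[( [round(float(v),1) for v in d['bbox']],round(float(d['confidence']),2)) for d in ctrl.look_for(n,q)[:2]])
E
```

```text
pics
0.0539
{'time_s': 0.0, 'eef_pos': array([ 0.143247  , -0.55642908,  0.30298094]), 'eef_rot': array([-6.52777819e-04,  7.90311712e-01, -6.12704359e-01, -5.82621040e-04]), 'opening': 0.9993470657723154}
scene 431.378642744289 431.378642744289 322.53846849061836 202.842222603307 [ 1.97349213  1.20029295 -0.59361324] [-0.25817609 -0.21063371  1.9565473 ]
controller [([219.3, 208.3, 299.6, 271.2], 0.88)]
key_square_top []
key_round_top []
key_oblong_top []
key_triangle_top []
clamp_knob []
catch_tab [([338.9, 166.3, 422.9, 215.5], 0.47)]
lid_handle [([338.3, 165.4, 422.0, 217.4], 0.87)]
lid_lug [([338.5, 165.3, 424.9, 215.3], 0.93)]
chamber []
bottle_mid [([173.4, 244.3, 197.1, 288.9], 0.75)]
wafer_box_mid [([415.5, 180.8, 442.6, 201.7], 0.75)]
hex_driver [([336.5, 166.8, 423.3, 213.6], 0.6)]
top 424.3232856528473 424.3232856528473 321.0373577405867 189.8539375920118 [ 2.19745001 -2.14948156  0.03939586] [0.00396833 0.55218987 1.28051003]
controller [([363.2, 153.7, 455.3, 237.2], 0.77), ([155.9, 166.4, 193.2, 198.3], 0.64)]
key_square_top []
key_round_top []
key_oblong_top [([378.4, 200.7, 381.6, 204.0], 0.37), ([216.3, 200.9, 233.3, 235.9], 0.29)]
key_triangle_top [([409.6, 202.1, 416.5, 208.9], 0.54)]
clamp_knob [([214.3, 199.9, 230.3, 234.8], 0.57)]
catch_tab [([263.7, 210.1, 276.7, 229.6], 0.7)]
lid_handle [([204.3, 143.1, 298.0, 219.9], 0.93), ([261.8, 212.0, 278.7, 229.6], 0.6)]
lid_lug [([204.1, 140.5, 301.1, 218.8], 0.66)]
chamber [([200.2, 135.9, 301.6, 242.8], 0.98)]
bottle_mid [([476.8, 170.0, 512.8, 195.0], 0.93), ([262.9, 211.2, 278.6, 230.1], 0.7)]
wafer_box_mid [([154.7, 168.5, 192.8, 199.2], 0.96), ([204.1, 140.4, 297.7, 218.5], 0.21)]
hex_driver [([180.2, 235.8, 189.2, 260.0], 0.83), ([408.3, 203.3, 419.2, 205.4], 0.21)]
```

Run:
```python
import cv2
t=cv2.imread('pics/top0.png'); s=cv2.imread('pics/scene0.png')
cv2.imwrite('pics/a.png',cv2.resize(t[125:265,350:525],None,fx=4.5,fy=4.2857,interpolation=cv2.INTER_CUBIC)[:600])
cv2.imwrite('pics/b.png',cv2.resize(t[125:265,145:310],None,fx=4,fy=4,interpolation=cv2.INTER_CUBIC))
cv2.imwrite('pics/c.png',cv2.resize(s[150:300,165:450],None,fx=2.8,fy=2.8,interpolation=cv2.INTER_CUBIC))
```

```text
(no output)
```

View pics/top0.png

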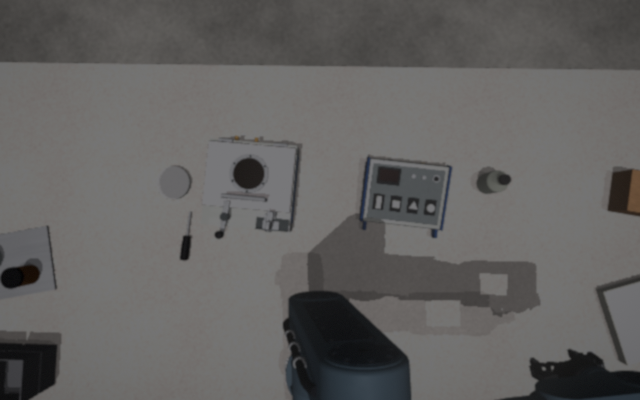

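View pics/a.png

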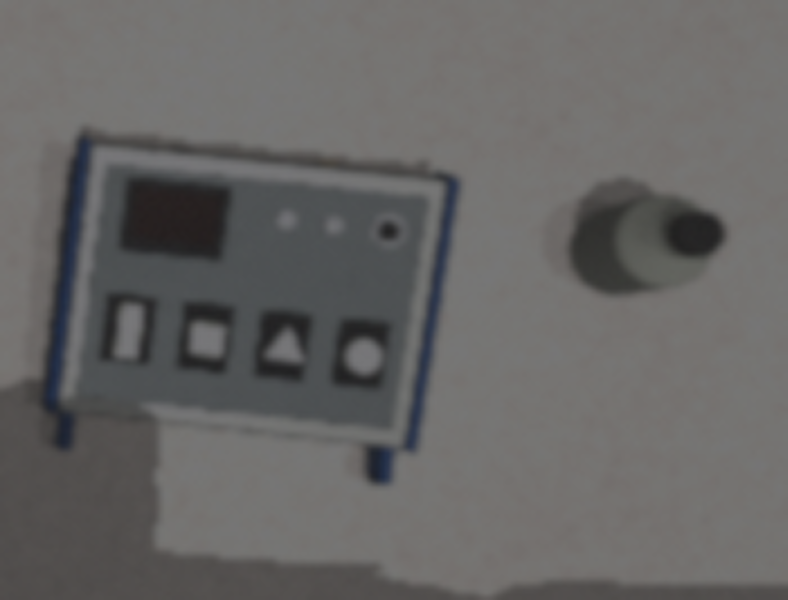

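View pics/b.png

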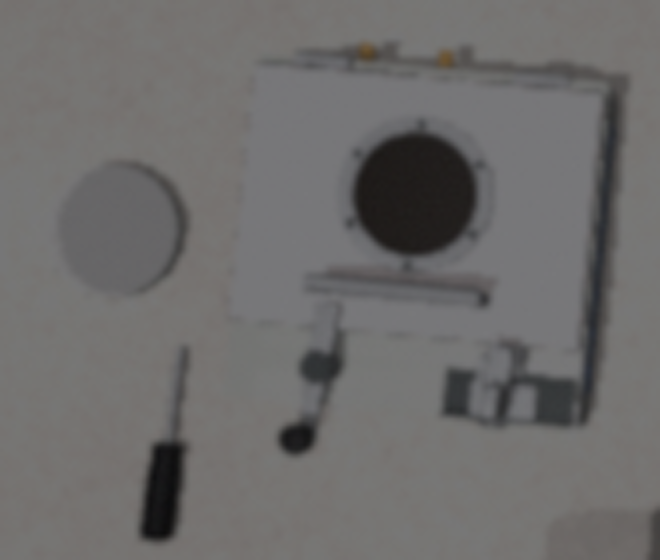

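View pics/c.png

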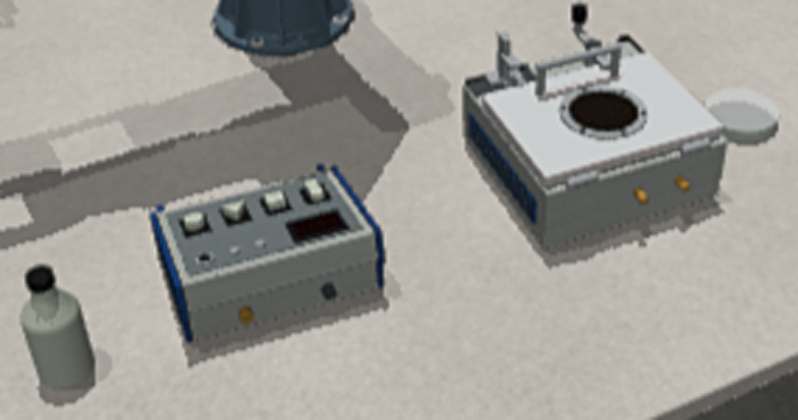

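```bash
cat > fit.py <<'E'
import numpy as np,cv2
from scipy.optimize import least_squares
K=lambda f,cx,cy:np.array([[f,0,cx],[0,f,cy],[0,0,1.]])
C={'s':(K(431.3786,322.538,202.842),np.array([1.97349213,1.20029295,-0.59361324]),np.array([-0.25817609,-0.21063371,1.9565473])),
't':(K(424.3233,321.037,189.854),np.array([2.19745001,-2.14948156,0.03939586]),np.array([0.00396833,0.55218987,1.28051003]))}
def proj(c,p):
    k,r,t=C[c];return cv2.projectPoints(np.atleast_2d(np.asarray(p,float)),r,t,k,None)[0][:,0]
def ta(u,v):return (350+u/4.5,125+v/4.2857)
def tb(u,v):return (145+u/4,125+v/4)
def sc(u,v):return (165+u/2.8,150+v/2.8)
def R(a):return np.array([[np.cos(a),-np.sin(a),0],[np.sin(a),np.cos(a),0],[0,0,1]])
def tri(a,b):
    f=lambda p:np.r_[proj('t',p)[0]-a,proj('s',p)[0]-b]
    return least_squares(f,[.6,0,.1])
E
python3 - <<'E'
from fit import *
for c in C: print(c,-cv2.Rodrigues(C[c][1])[0].T@C[c][2])
T=[ta(127,332),ta(206,339),ta(285,350),ta(362,356)]
S=[sc(316,185),sc(275,197),sc(236,207),sc(195,218)]
loc=np.array([[0,75,0],[0,25,0],[0,-25,0],[0,-75,0]])/1e3
pts=lambda p:loc@R(p[3]).T+p[:3]
f=lambda p:np.r_[(proj('t',pts(p))-T).ravel(),(proj('s',pts(p))-S).ravel()]
r=least_squares(f,[.6,-.2,.08,0]); print(r.x,r.fun.round(1)); print(pts(r.x).round(4))
# chamber
L={'rl':(.115,.126,.119),'rr':(.115,-.126,.119),'fr':(-.07,-.126,.119),'fl':(-.07,.126,.119),'hl':(-.04,.061,.162),'hr':(-.04,-.061,.162)}
ot={'rl':tb(255,62),'rr':tb(608,95),'fr':tb(580,350),'fl':tb(230,320),'hl':tb(305,282),'hr':tb(488,298)}
os={'rl':sc(722,130),'rr':sc(548,180),'fr':sc(483,97),'fl':sc(625,50),'hl':sc(620,52),'hr':sc(540,70)}
kt=list(L); P=np.array([L[k] for k in kt])
g=lambda p:P@R(p[2]).T+[p[0],p[1],p[3]]
f=lambda p:np.r_[(proj('t',g(p))-[ot[k] for k in kt]).ravel(),(proj('s',g(p))-[os[k] for k in kt]).ravel()]
q=least_squares(f,[.6,.2,0,0],loss='soft_l1'); print(q.x); print(kt,f(q.x).reshape(2,-1,2).round(1).tolist())
np.save('ch.npy',q.x)
for n,a,b in(('knob',tb(296,438),sc(579,13)),('tab',tb(520,400),sc(503,36))):
    z=tri(a,b); w=z.x; print(n,w,z.fun.round(1),'local',R(q.x[2]).T@(w-[q.x[0],q.x[1],0]))
E
```

```text
s [ 1.60513972 -0.51937306  1.04540753]
t [ 0.46702946 -0.02313305  1.31376698]
[ 0.50868692 -0.22489187  0.08725261 -0.08665207] [-0.5 -0.2 -0.7  0.  -0.8 -0.7 -0.5 -0.2 -1.1  0.4 -0.5 -0.2 -0.9 -0.1
 -0.8 -0.2]
[[ 0.5152 -0.1502  0.0873]
 [ 0.5109 -0.2     0.0873]
 [ 0.5065 -0.2498  0.0873]
 [ 0.5022 -0.2996  0.0873]]
[ 0.55777135  0.22178167 -0.06441734 -0.00552473]
['rl', 'rr', 'fr', 'fl', 'hl', 'hr'] [[[-0.0, 0.2], [-1.3, -0.9], [-0.3, -0.1], [-0.5, -0.3], [0.3, -0.1], [-1.5, -0.3]], [[-0.6, -0.6], [-1.8, 0.2], [-1.7, 0.3], [7.0, 1.4], [-1.2, -0.9], [-2.1, 0.4]]]
knob [0.4151484  0.29072764 0.15202893] [-0.5 -0.2 -0.7  0.1] local [-0.14676539  0.05962193  0.15202893]
tab [0.44766697 0.13899178 0.17782725] [-2.4 -1.2 -3.6  0.5] local [-0.1045466  -0.0897059   0.17782725]
```

Run:
```python
import cv2
t=cv2.imread('pics/top0.png'); s=cv2.imread('pics/scene0.png')
a=cv2.convertScaleAbs(cv2.resize(t[195:245,205:300],None,fx=8,fy=8,interpolation=cv2.INTER_CUBIC),alpha=1.8)
cv2.imwrite('pics/d.png',a)
cv2.imwrite('pics/e.png',cv2.convertScaleAbs(cv2.resize(s[148:220,325:425],None,fx=8,fy=8,interpolation=cv2.INTER_CUBIC),alpha=1.4))
```

```text
(no output)
```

View pics/d.png

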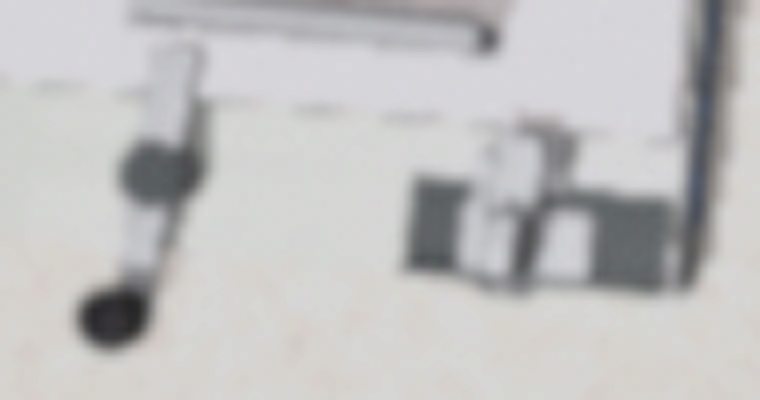

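View pics/e.png

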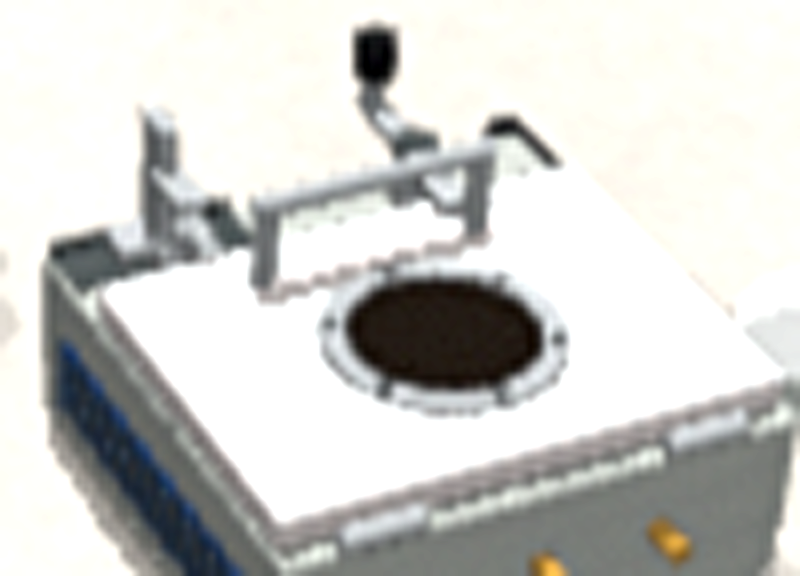

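```bash
cat >> fit.py <<'E'
def td(u,v):return (205+(u+.5)/8-.5,195+(v+.5)/8-.5)
def se(u,v):return (325+(u+.5)/8-.5,148+(v+.5)/8-.5)
def ta(u,v):return (349.5+u/4.5,124.5+v/4.2857)
def tb(u,v):return (144.6+u/4,124.6+v/4)
def sc(u,v):return (164.6+u/2.8,149.6+v/2.8)
def atz(c,uv,z):
    k,r,t=C[c];Rm=cv2.Rodrigues(r)[0];o=-Rm.T@t;d=Rm.T@np.linalg.inv(k)@[uv[0],uv[1],1];return o+d*(z-o[2])/d[2]
E
python3 - <<'E'
from fit import *
T=[ta(127,332),ta(206,339),ta(285,350),ta(362,356)]
S=[sc(316,185),sc(275,197),sc(236,207),sc(195,218)]
loc=np.array([[0,75,0],[0,25,0],[0,-25,0],[0,-75,0]])/1e3
pts=lambda p:loc@R(p[3]).T+p[:3]
f=lambda p:np.r_[(proj('t',pts(p))-T).ravel(),(proj('s',pts(p))-S).ravel()]
r=least_squares(f,[.6,-.2,.08,0]); print(r.x,r.fun.round(1)); print(pts(r.x).round(4))
L={'rl':(.115,.126,.119),'rr':(.115,-.126,.119),'fr':(-.07,-.126,.119),'fl':(-.07,.126,.119),'hl':(-.04,.061,.162),'hr':(-.04,-.061,.162)}
o={('t','rl'):tb(255,62),('t','rr'):tb(608,95),('t','fr'):tb(580,350),('t','fl'):tb(230,320),('t','hl'):td(130,10),('t','hr'):td(485,40),
('s','rl'):se(785,378),('s','rr'):se(280,523),('s','fr'):se(100,290),('s','hl'):se(492,155),('s','hr'):se(257,210)}
g=lambda p,k:R(p[2])@L[k]+[p[0],p[1],0]
f=lambda p:np.concatenate([proj(c,g(p,k))[0]-o[c,k] for c,k in o])
q=least_squares(f,[.6,.2,0],loss='soft_l1'); print(q.x); print([(k,v) for k,v in zip(o,f(q.x).reshape(-1,2).round(1).tolist())])
np.save('ch.npy',q.x)
lo=lambda w:(R(q.x[2]).T@(w-[q.x[0],q.x[1],0])).round(4)
for n,a,b in(('knob',td(113,317),se(376,40)),('tab',td(478,243),se(157,117))):
    z=tri(a,b); w=z.x; print(n,w,z.fun.round(1),'local',lo(w))
for n,a,z in(('knob',td(113,317),.164),('tab',td(478,243),.173),('pivot',td(160,172),.13)):
    w=atz('t',a,z);print(n,w.round(4),lo(w))
for n,a,z in(('knob',se(376,52),.151),('tab',se(157,117),.173)):
    w=atz('s',a,z);print(n,w.round(4),lo(w))
E
```

```text
[ 0.50951862 -0.2243624   0.08934673 -0.08603473] [-0.1 -0.  -0.3  0.2 -0.4 -0.5 -0.  -0.  -0.5  0.4  0.1 -0.2 -0.3 -0.1
 -0.2 -0.2]
[[ 0.516  -0.1496  0.0893]
 [ 0.5117 -0.1995  0.0893]
 [ 0.5074 -0.2493  0.0893]
 [ 0.5031 -0.2991  0.0893]]
[ 0.55791488  0.22198354 -0.06838736]
[(('t', 'rl'), [-0.1, 0.1]), (('t', 'rr'), [-1.0, -0.6]), (('t', 'fr'), [-0.3, 0.4]), (('t', 'fl'), [-0.9, -0.2]), (('t', 'hl'), [0.1, -0.6]), (('t', 'hr'), [-0.1, -0.4]), (('s', 'rl'), [-0.1, -0.1]), (('s', 'rr'), [-0.7, 0.2]), (('s', 'fr'), [-1.2, -0.1]), (('s', 'hl'), [-0.5, -0.5]), (('s', 'hr'), [-0.8, 0.3])]
knob [0.41638242 0.28855189 0.1628238 ] [-0.4 -0.2 -0.7  0.1] local [-0.1458  0.0567  0.1628]
tab [0.44310226 0.15973943 0.1744683 ] [ 0.7  0.4  1.1 -0.1] local [-0.1103 -0.0699  0.1745]
knob [0.4159 0.2871 0.164 ] [-0.1462  0.0552  0.164 ]
tab [0.444 0.162 0.173] [-0.1095 -0.0677  0.173 ]
pivot [0.4653 0.2816 0.13  ] [-0.0965  0.0532  0.13  ]
knob [0.4102 0.2962 0.151 ] [-0.1524  0.064   0.151 ]
tab [0.4401 0.1568 0.173 ] [-0.1131 -0.0731  0.173 ]
```

>>> move_arm(rows="0 0 0 0 0 -8 0;0 0 0 0 0 -8 0;0 0 0 0 0 -8 0;0 0 0 0 0 -8 0;0 0 0 0 0 -8 0;0 0 0 0 0 -8 0;0 0 0 0 0 -8 0;0 0 0 0 0 -8 0;0 0 0 0 0 -8 0;0 0 0 0 6.5 0 0;0 0 0 0 6.5 0 0;0 0 0 0 0 0 0")

```text
time_s: 2.6
eef_pos: [0.1419, -0.5569, 0.3035]
eef_rot: [0.003, 0.993, -0.032, 0.114]
wrist_force: [-0.3, -0.4, -0.4]
opening: 0.0
```

```bash
cat > g.py <<'E'
from fit import *
from bench import ctrl
from scipy.spatial.transform import Rotation as Ro
def st():
    o=ctrl.get_obs(); q=o['eef_rot']; return o,np.array(o['eef_pos']),Ro.from_quat([q[1],q[2],q[3],q[0]]).as_matrix()
def show():
    o,p,M=st(); print('t',round(o['time_s'],2),'tcp',p.round(4),'z',M[:,2].round(3),'x',M[:,0].round(3),'F',np.round(o['wrist_force'],1),'open',round(o['opening'],2))
def delta(tip,L):  # cm in tool axes to bring the point L ahead of TCP to tip
    o,p,M=st(); return (M.T@(np.asarray(tip)-p-M[:,2]*L)*100).round(2)
KEY={'sq':[.5117,-.1995,.0893],'ro':[.5031,-.2991,.0893],'ob':[.516,-.1496,.0893],'tr':[.5074,-.2493,.0893]}
E
python3 - <<'E'
from g import *
show()
o,p,M=st(); n=-M[:,2]
print(n)
for k in KEY: print(k,delta(np.array(KEY[k])+n*.03,.073))
E
```

```text
t 2.6 tcp [ 0.1419 -0.5569  0.3035] z [ 0.226 -0.014 -0.974] x [ 0.972 -0.063  0.226] F [-0.3 -0.4 -0.4] open 0.0
[-0.22555364  0.01395259  0.97413083]
sq [ 28.84 -38.05  18.41]
ro [ 28.64 -28.05  18.35]
ob [ 28.94 -43.05  18.44]
tr [ 28.74 -33.05  18.38]
```

>>> move_arm(rows="0 -4.8 0 0 0 0 0;0 -4.8 0 0 0 0 0;0 -4.8 0 0 0 0 0;0 -4.8 0 0 0 0 0;0 -4.8 0 0 0 0 0;0 -4.8 0 0 0 0 0;0 -4.8 0 0 0 0 0;0 -4.45 0 0 0 0 0;4 0 2 0 0 0 0;4 0 2 0 0 0 0;4 0 2 0 0 0 0;4 0 2 0 0 0 0;4 0 2 0 0 0 0;4 0 2 0 0 0 0;4.8 0 2 0 0 0 0;0 0 2 0 0 0 0;0 0 0 0 0 0 0;0 0 0 0 0 0 0")

```text
time_s: 4.4
eef_pos: [0.4734, -0.2009, 0.2141]
eef_rot: [0.001, 0.993, -0.03, 0.11]
wrist_force: [-0.4, -0.1, -0.4]
opening: -0.001
```

Run:
```python
from g import *
show()
o,p,M=st(); n=-M[:,2]
for k in KEY: print(k,delta(np.array(KEY[k]),.073))
t=ctrl.camera('top')['color'];s=ctrl.camera('scene')['color']
a=cv2.resize(t[130:260,330:480],None,fx=4,fy=4,interpolation=3);b=cv2.resize(s[150:290,200:310],None,fx=3.7143,fy=3.7143,interpolation=3)
b=b[:520];cv2.imwrite('pics/f.png',cv2.resize(np.hstack([a[:b.shape[0]],b[:a.shape[0]]]),None,fx=.75,fy=.75))
```

```text
t 4.4 tcp [ 0.4734 -0.2009  0.2141] z [ 0.219 -0.009 -0.976] x [ 0.974 -0.06   0.219] F [-0.4 -0.1 -0.4] open -0.0
sq [ 0.98 -0.32  5.71]
ro [0.74 9.67 5.62]
ob [ 1.1  -5.33  5.76]
tr [0.86 4.67 5.67]
```

View pics/f.png

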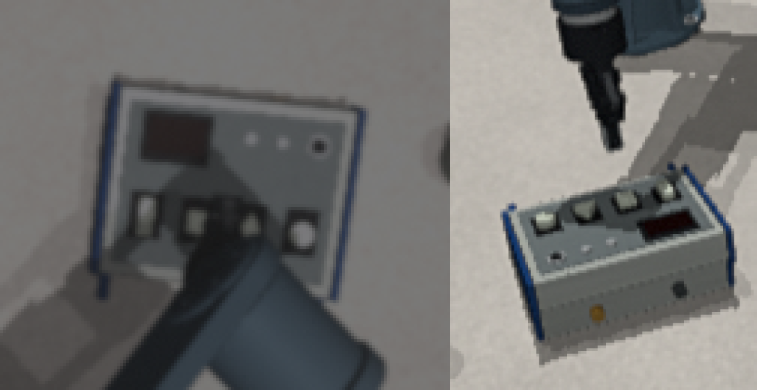

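>>> move_arm(rows="1 -0.3 0 0 0 0 0;0 0 2 0 0 0 0;0 0 2 0 0 0 0;0 0 0.8 0 0 0 0;0 0 0 0 0 0 0;0 0 0 0 0 0 0")

```text
time_s: 5.1
eef_pos: [0.4948, -0.2, 0.1708]
eef_rot: [0.002, 0.993, -0.031, 0.112]
wrist_force: [-0.0, 1.2, 0.9]
opening: 0.004
```

Run:
```python
from g import *
show()
print(delta(KEY['sq'],.073))
t=ctrl.camera('top')['color'];s=ctrl.camera('scene')['color']
a=cv2.resize(t[130:260,330:480],None,fx=4,fy=4,interpolation=3);b=cv2.resize(s[190:290,210:310],None,fx=5.2,fy=5.2,interpolation=3)
cv2.imwrite('pics/h.png',cv2.resize(np.hstack([a,b]),None,fx=.7,fy=.7))
```

```text
t 5.1 tcp [ 0.4948 -0.2     0.1708] z [ 0.223 -0.011 -0.975] x [ 0.973 -0.061  0.223] F [-0.   1.2  0.9] open 0.0
[-0.17 -0.13  1.02]
```

View pics/h.png

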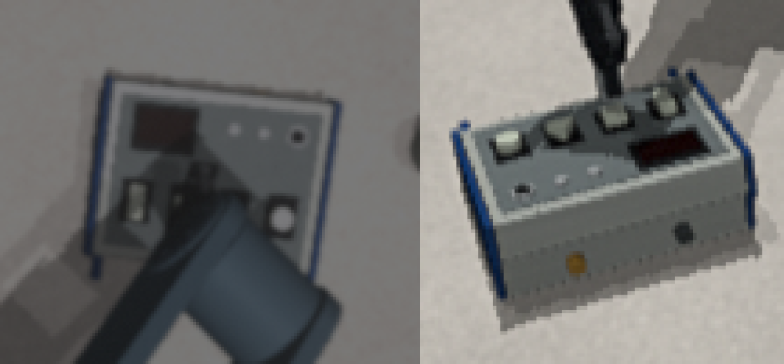

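>>> move_arm(rows="0 0 0.4 0 0 0 0;0 0 0.3 0 0 0 0;0 0 0.2 0 0 0 0;0 0 0 0 0 0 0;0 0 0 0 0 0 0")

```text
time_s: 5.7
eef_pos: [0.4964, -0.1997, 0.1609]
eef_rot: [0.001, 0.993, -0.031, 0.111]
wrist_force: [0.1, 0.1, -0.2]
opening: 0.001
```

>>> move_arm(rows="0 0 0.2 0 0 0 0;0 0 0.1 0 0 0 0;0 0 0 0 0 0 0;0 0 0 0 0 0 0")

```text
time_s: 6.1
eef_pos: [0.4973, -0.1999, 0.1584]
eef_rot: [0.002, 0.993, -0.031, 0.112]
wrist_force: [-0.5, 0.4, 2.3]
opening: 0.001
```

>>> move_arm(rows="0 0 0.2 0 0 0 0;0 0 0.1 0 0 0 0;0 0 0 0 0 0 0;0 0 0 0 0 0 0")

```text
time_s: 6.5
eef_pos: [0.498, -0.1999, 0.1554]
eef_rot: [0.002, 0.993, -0.031, 0.112]
wrist_force: [-0.9, 0.5, 3.0]
opening: 0.005
```

>>> move_arm(rows="0 0 0.2 0 0 0 0;0 0 0.1 0 0 0 0;0 0 0 0 0 0 0;0 0 0 0 0 0 0")

```text
time_s: 6.9
eef_pos: [0.4986, -0.2, 0.1533]
eef_rot: [0.002, 0.993, -0.031, 0.112]
wrist_force: [-5.9, 1.6, 13.2]
opening: 0.0
```

>>> move_arm(rows="0 0 -1.5 0 0 0 0;0 0 -1.5 0 0 0 0;0 3.3 0 0 0 0 0;0 3.3 0 0 0 0 0;-0.2 3.4 0 0 0 0 0;0 0 0 0 0 0 0;0 0 1 0 0 0 0;0 0 0.8 0 0 0 0;0 0 0 0 0 0 0;0 0 0 0 0 0 0")

```text
time_s: 7.9
eef_pos: [0.4876, -0.298, 0.1623]
eef_rot: [0.001, 0.993, -0.03, 0.111]
wrist_force: [0.8, -0.5, -0.2]
opening: -0.004
```

Run:
```python
from g import *
show()
print(delta(KEY['ro'],.073))
t=ctrl.camera('top')['color'];s=ctrl.camera('scene')['color']
a=cv2.resize(t[130:260,330:480],None,fx=4,fy=4,interpolation=3);b=cv2.resize(s[190:290,210:310],None,fx=5.2,fy=5.2,interpolation=3)
cv2.imwrite('pics/i.png',cv2.resize(np.hstack([a,b]),None,fx=.7,fy=.7))
```

```text
t 7.9 tcp [ 0.4876 -0.298   0.1623] z [ 0.22  -0.008 -0.975] x [ 0.974 -0.06   0.221] F [ 0.8 -0.5 -0.2] open -0.0
[-0.1   0.05  0.16]
```

View pics/i.png

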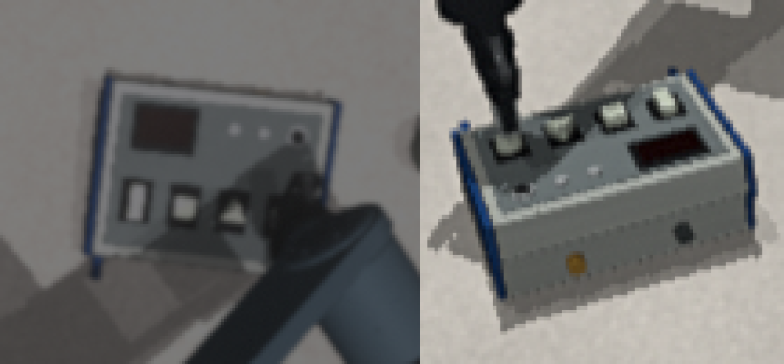

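>>> move_arm(rows="0 0 0.3 0 0 0 0;0 0 0.3 0 0 0 0;0 0 0.2 0 0 0 0;0 0 0 0 0 0 0;0 0 0 0 0 0 0")

```text
time_s: 8.5
eef_pos: [0.4898, -0.2996, 0.1558]
eef_rot: [0.002, 0.993, -0.031, 0.112]
wrist_force: [0.8, 1.9, 4.9]
opening: 0.0
```

>>> move_arm(rows="0 0 0.2 0 0 0 0;0 0 0.1 0 0 0 0;0 0 0 0 0 0 0;0 0 0 0 0 0 0")

```text
time_s: 8.9
eef_pos: [0.4904, -0.2997, 0.1535]
eef_rot: [0.002, 0.993, -0.031, 0.112]
wrist_force: [-4.4, 3.6, 12.0]
opening: 0.001
```

>>> move_arm(rows="0 0 -1.5 0 0 0 0;0 0 -1.5 0 0 0 0;0.1 -3.8 0 0 0 0 0;0.1 -3.8 0 0 0 0 0;0.1 -3.8 0 0 0 0 0;0 -3.6 0 0 0 0 0;0 0 0 0 0 0 0;0 0 1 0 0 0 0;0 0 0.9 0 0 0 0;0 0 0 0 0 0 0;0 0 0 0 0 0 0")

```text
time_s: 10.0
eef_pos: [0.4995, -0.1507, 0.1636]
eef_rot: [0.001, 0.993, -0.032, 0.111]
wrist_force: [0.2, 0.1, -0.1]
opening: -0.0
```

Run:
```python
from g import *
show()
print(delta(KEY['ob'],.073))
t=ctrl.camera('top')['color'];s=ctrl.camera('scene')['color']
a=cv2.resize(t[130:260,330:480],None,fx=4,fy=4,interpolation=3);b=cv2.resize(s[190:290,210:310],None,fx=5.2,fy=5.2,interpolation=3)
cv2.imwrite('pics/j.png',cv2.resize(np.hstack([a,b]),None,fx=.7,fy=.7))
```

```text
t 10.0 tcp [ 0.4995 -0.1507  0.1636] z [ 0.22  -0.01  -0.975] x [ 0.973 -0.063  0.22 ] F [ 0.2  0.1 -0.1] open -0.0
[-0.04 -0.18  0.31]
```

View pics/j.png

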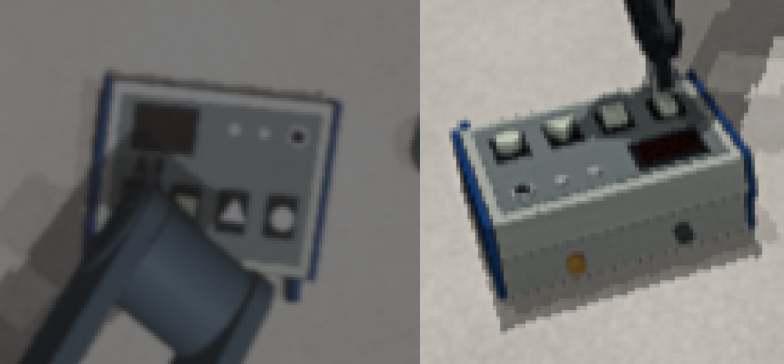

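Tip is centred over the oblong key (scene panel right, about (665,95)).

>>> move_arm(rows="0 -0.1 0.3 0 0 0 0;0 0 0.3 0 0 0 0;0 0 0.3 0 0 0 0;0 0 0 0 0 0 0;0 0 0 0 0 0 0")

```text
time_s: 10.6
eef_pos: [0.5021, -0.1491, 0.1559]
eef_rot: [0.002, 0.993, -0.031, 0.112]
wrist_force: [-1.5, -1.4, 3.8]
opening: 0.001
```

>>> move_arm(rows="0 0 0.2 0 0 0 0;0 0 0.1 0 0 0 0;0 0 0 0 0 0 0;0 0 0 0 0 0 0")

```text
time_s: 11.0
eef_pos: [0.5027, -0.1492, 0.1533]
eef_rot: [0.002, 0.993, -0.031, 0.112]
wrist_force: [-4.5, -0.5, 8.3]
opening: -0.001
```

>>> move_arm(rows="0 0 0.1 0 0 0 0;0 0 0 0 0 0 0;0 0 0 0 0 0 0")

```text
time_s: 11.3
eef_pos: [0.5028, -0.1492, 0.1531]
eef_rot: [0.002, 0.993, -0.03, 0.112]
wrist_force: [-10.7, 0.4, 18.5]
opening: 0.002
```

>>> move_arm(rows="0 0 -2 0 0 0 0;0 0 -3 0 0 0 0;0 0 -4 0 0 0 0;0 0 -2 0 -6.5 0 0;0 0 0 0 -6.2 0 0;0 0 0 0 0 0 0;0 0 0 0 0 0 0")

```text
time_s: 12.0
eef_pos: [0.4784, -0.1472, 0.2578]
eef_rot: [-0.003, 1.0, -0.03, 0.001]
wrist_force: [-0.4, -0.2, -0.8]
opening: -0.001
```

Run:
```python
from g import *
show()
c=np.load('ch.npy');W=lambda l:R(c[2])@np.array(l)+[c[0],c[1],0]
print('knob',W([-.146,.056,.151]),'tab',W([-.1105,-.069,.173]),'handle',W([-.04,0,.162]))
for l in ([-.146,.015,.26],[-.146,.022,.142],[-.04,0,.162]): print(l,delta(W(l),.073))
```

```text
t 12.0 tcp [ 0.4784 -0.1472  0.2578] z [ 0.003  0.005 -1.   ] x [ 0.998 -0.061  0.003] F [-0.4 -0.2 -0.8] open -0.0
knob [0.41608286 0.28782941 0.151     ] tab [0.44295812 0.16069574 0.173     ] handle [0.51800838 0.2247169  0.162     ]
[-0.146, 0.015, 0.26] [ -8.89 -38.95  -7.34]
[-0.146, 0.022, 0.142] [ -8.91 -39.58   4.47]
[-0.04, 0, 0.162] [  1.68 -37.31   2.48]
```

>>> move_arm(rows="-4 0 -3 0 0 0 0;-4.9 -4 0 0 0 0 0;0 -4.8 0 0 0 0 0;0 -4.8 0 0 0 0 0;0 -4.8 0 0 0 0 0;0 -4.8 0 0 0 0 0;0 -4.8 0 0 0 0 0;0 -4.8 0 0 0 0 0;0 -4.8 0 0 0 0 0;0 -1.4 0 0 0 0 0;0 0 3 0 0 0 0;0 0 2.5 0 0 0 0;0 0 0 0 0 0 0;0 0 0 0 0 0 0")

```text
time_s: 13.4
eef_pos: [0.4229, 0.2373, 0.2348]
eef_rot: [-0.002, 1.0, -0.031, 0.0]
wrist_force: [-0.1, -0.3, 0.7]
opening: -0.004
```

```bash
cat >> g.py <<'E'
c_=np.load('ch.npy')
W=lambda l:R(c_[2])@np.array(l)+[c_[0],c_[1],0]
def pic(n):
    t=ctrl.camera('top')['color'];s=ctrl.camera('scene')['color']
    a=cv2.resize(t[120:260,175:315],None,fx=4,fy=4,interpolation=3);b=cv2.resize(s[110:220,325:435],(560,560),interpolation=3)
    cv2.imwrite(n,cv2.convertScaleAbs(cv2.resize(np.hstack([a,b]),None,fx=.71,fy=.71),alpha=1.3))
E
python3 - <<'E'
from g import *
show()
print(delta(W([-.146,.022,.142]),.073)); pic('pics/k.png')
E
```

```text
t 13.4 tcp [0.4229 0.2373 0.2348] z [ 0.001  0.004 -1.   ] x [ 0.998 -0.062  0.001] F [-0.1 -0.3  0.7] open -0.0
[-1.02 -1.56  1.99]
```

View pics/k.png

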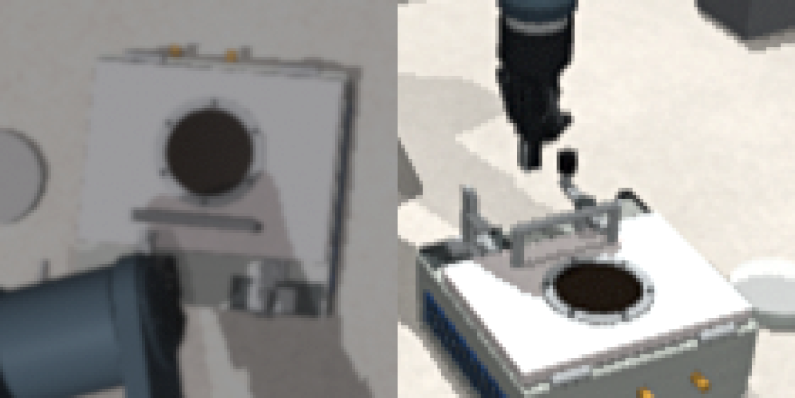

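>>> move_arm(rows="-1 -0.7 0 0 0 0 0;0 0 2 0 0 0 0;0 0 0 0 0 0 0;0 0 0 0 0 0 0")

```text
time_s: 13.9
eef_pos: [0.4136, 0.2459, 0.2159]
eef_rot: [-0.002, 1.0, -0.031, 0.001]
wrist_force: [0.4, -0.6, 0.4]
opening: 0.001
```

Run:
```python
from g import *
show()
P=np.array([-.0965,.0535])
for th in (0.05,.3,.6,.9,1.2,1.4):
    k=P+.05*np.array([-np.cos(th),np.sin(th)]); t=np.array([np.sin(th),np.cos(th)])
    s=k-t*.0235; print(th,s.round(4),delta(W([s[0],s[1],.142]),.073))
pic('pics/l.png')
```

```text
t 13.9 tcp [0.4136 0.2459 0.2159] z [ 0.002  0.004 -1.   ] x [ 0.998 -0.061  0.002] F [ 0.4 -0.6  0.4] open 0.0
0.05 [-0.1476  0.0325] [-0.21 -1.82  0.1 ]
0.3 [-0.1512  0.0458] [-0.56 -3.15  0.1 ]
0.6 [-0.151   0.0623] [-0.53 -4.81  0.11]
0.9 [-0.146   0.0781] [-0.01 -6.37  0.12]
1.2 [-0.1365  0.0916] [ 0.94 -7.72  0.12]
1.4 [-0.1282  0.0988] [ 1.79 -8.43  0.13]
```

View pics/l.png

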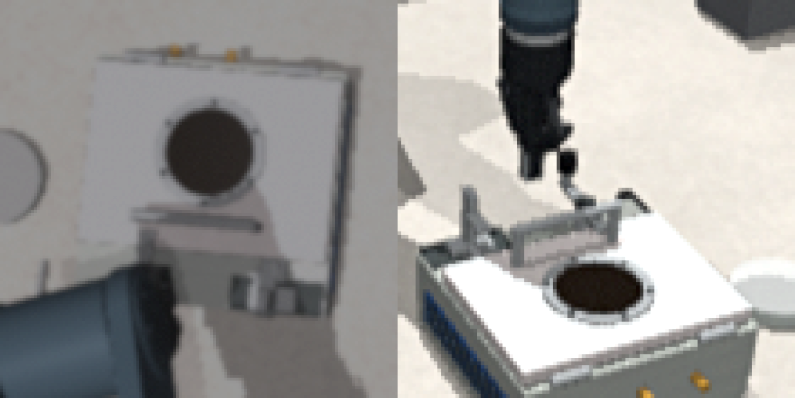

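>>> move_arm(rows="-0.2 -0.9 0 0 0 0 0;0 -0.9 0 0 0 0 0;-0.2 -0.7 0 0 0 0 0;-0.1 -0.7 0 0 0 0 0;0 -0.8 0 0 0 0 0;0 -0.8 0 0 0 0 0;0.2 -0.8 0 0 0 0 0;0.3 -0.8 0 0 0 0 0;0 0 0 0 0 0 0")

```text
time_s: 14.9
eef_pos: [0.4182, 0.3105, 0.2154]
eef_rot: [-0.002, 1.0, -0.031, 0.001]
wrist_force: [-0.6, 0.7, -0.8]
opening: -0.0
```

Run:
```python
from g import *
show();pic('pics/m.png')
```

```text
t 14.9 tcp [0.4182 0.3105 0.2154] z [ 0.002  0.004 -1.   ] x [ 0.998 -0.061  0.002] F [-0.6  0.7 -0.8] open -0.0
```

View pics/m.png

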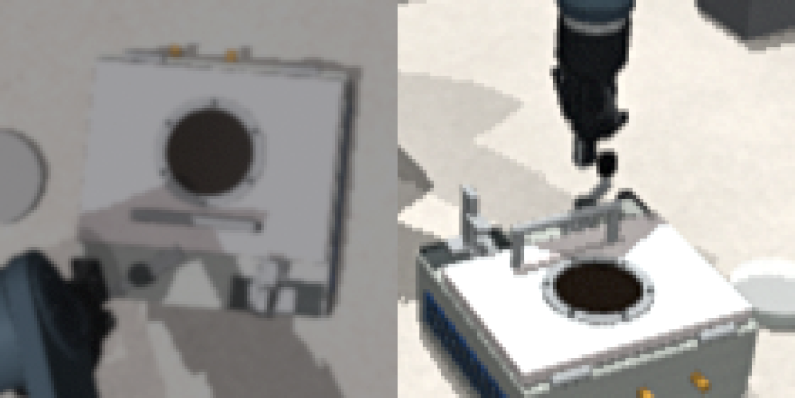

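>>> move_arm(rows="0.4 -0.7 0 0 0 0 0;0.5 -0.7 0 0 0 0 0;0.5 -0.4 0 0 0 0 0;0.5 -0.3 0 0 0 0 0;0.5 0 0 0 0 0 0;0.4 0 0 0 0 0 0;0 0 0 0 0 0 0;0 0 0 0 0 0 0")

```text
time_s: 15.8
eef_pos: [0.442, 0.3302, 0.2153]
eef_rot: [-0.002, 1.0, -0.03, -0.005]
wrist_force: [-26.0, 3.0, 15.1]
opening: -0.006
```

Run:
```python
from g import *
show();pic('pics/n.png')
```

```text
t 15.8 tcp [0.442  0.3302 0.2153] z [-0.01   0.004 -1.   ] x [ 0.998 -0.06  -0.011] F [-26.    3.   15.1] open -0.01
```

View pics/n.png

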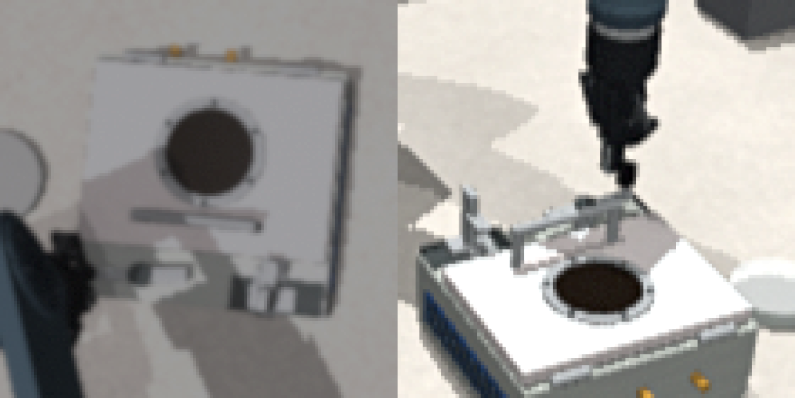

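>>> move_arm(rows="-1.5 0 0 0 0 0 0;-1 0 0 0 0 0 0;0 0 -3 0 0 0 0;0 0 -4 0 0 0 0.8;0 0 0 0 0 0 0.8;0 0 0 0 0 0 0.8;0 0 0 0 0 0 0.8")

```text
time_s: 16.6
eef_pos: [0.4217, 0.3297, 0.2847]
eef_rot: [-0.002, 1.0, -0.031, 0.001]
wrist_force: [0.1, -0.7, -0.5]
opening: 0.679
```

Run:
```python
from g import *
show();pic('pics/o.png')
print(delta(W([-.04,0,.162]),ctrl.pinch_z))
o,p,M=st();print(np.degrees(np.arctan2(M[1,0],M[0,0])),np.degrees(c_[2]))
```

```text
t 16.6 tcp [0.4217 0.3297 0.2847] z [ 0.001  0.003 -1.   ] x [ 0.998 -0.062  0.001] F [ 0.1 -0.7 -0.5] open 0.68
[10.28  9.91  6.8 ]
-3.5481179959730613 -3.9183069241395954
```

View pics/o.png

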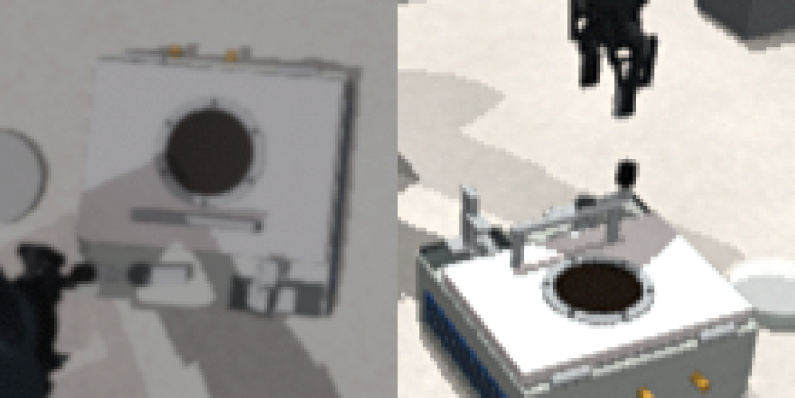

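>>> move_arm(rows="3.5 3.3 0 0 0 0 0.7;3.5 3.3 0 0 0 0 0.7;3.3 3.3 0 0 0 0 0.7;0 0 0 0 0 0 0.7;0 0 2 0 0 0 0.7;0 0 0 0 0 0 0.7;0 0 0 0 0 0 0.7")

```text
time_s: 17.4
eef_pos: [0.5178, 0.2253, 0.2645]
eef_rot: [-0.002, 1.0, -0.031, -0.0]
wrist_force: [-0.1, -0.8, 0.3]
opening: 0.702
```

Run:
```python
from g import *
show();pic('pics/p.png')
print(delta(W([-.04,0,.162]),ctrl.pinch_z))
```

```text
t 17.4 tcp [0.5178 0.2253 0.2645] z [-0.     0.003 -1.   ] x [ 0.998 -0.061 -0.001] F [-0.1 -0.8  0.3] open 0.7
[-0.07  0.13  5.  ]
```

View pics/p.png

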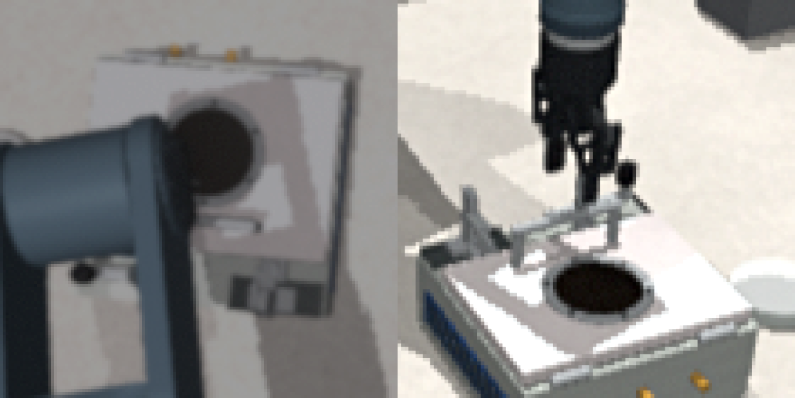

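>>> move_arm(rows="0 0 2 0 0 0 0.7;0 0 2 0 0 0 0.7;0 0 0.9 0 0 0 0.7;0 0 0 0 0 0 0.7;0 0 0 0 0 0 0.7")

```text
time_s: 18.0
eef_pos: [0.5192, 0.2254, 0.2174]
eef_rot: [-0.002, 1.0, -0.031, 0.002]
wrist_force: [0.7, 0.6, -0.3]
opening: 0.698
```

>>> move_arm(rows="0 0 0 0 0 0 0;0 0 0 0 0 0 0;0 0 0 0 0 0 0;0 0 0 0 0 0 0;0 0 0 0 0 0 0;0 0 0 0 0 0 0;0 0 0 0 0 0 0;0 0 0 0 0 0 0")

```text
time_s: 18.8
eef_pos: [0.519, 0.2252, 0.2171]
eef_rot: [-0.002, 1.0, -0.031, 0.001]
wrist_force: [-1.5, -1.0, 5.5]
opening: 0.112
```

Run:
```python
from g import *
show();pic('pics/q.png')
```

```text
t 18.8 tcp [0.519  0.2252 0.2171] z [ 0.003  0.004 -1.   ] x [ 0.998 -0.062  0.003] F [-1.5 -1.   5.5] open 0.11
```

View pics/q.png

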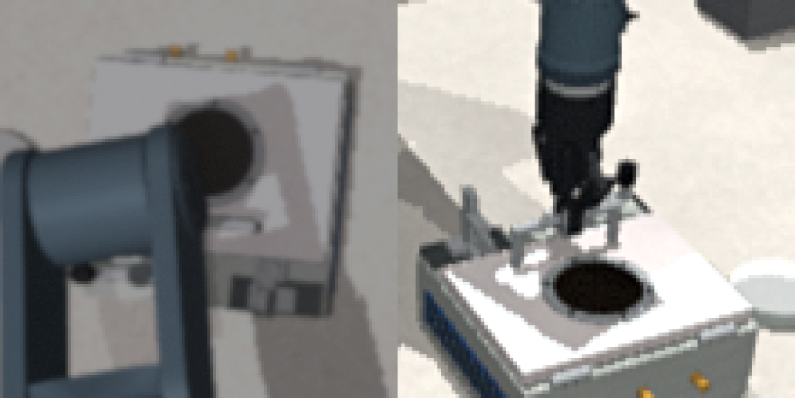

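>>> move_arm(rows="0.1 0 -0.3 0 0 0 0;0.1 0 -0.3 0 0 0 0;0.1 0 -0.3 0 0 0 0;0.1 0 -0.3 0 0 0 0;0.1 0 -0.2 0 0 0 0;0 0 0 0 0 0 0;0 0 0 0 0 0 0;0 0 0 0 0 0 0")

```text
time_s: 19.7
eef_pos: [0.5242, 0.2247, 0.2293]
eef_rot: [-0.002, 1.0, -0.031, 0.001]
wrist_force: [7.9, 2.2, -10.3]
opening: 0.118
```

Run:
```python
from g import *
show();pic('pics/r.png')
```

```text
t 19.7 tcp [0.5242 0.2247 0.2293] z [ 0.003  0.004 -1.   ] x [ 0.998 -0.062  0.002] F [  7.9   2.2 -10.3] open 0.12
```

View pics/r.png

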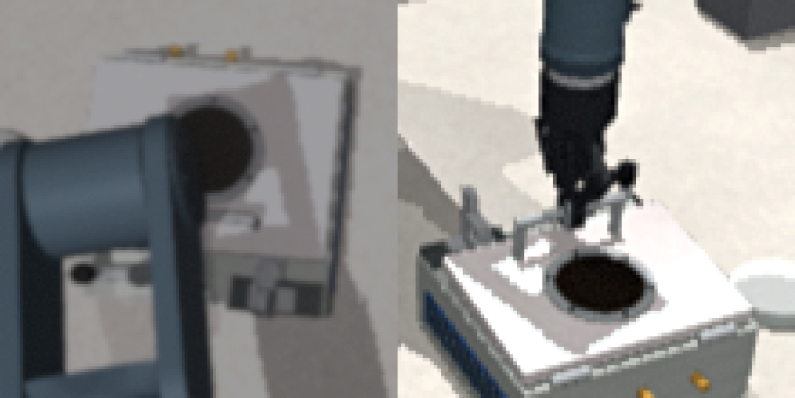

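>>> move_arm(rows="0.1 0 -0.2 0 0 0 0;0 0 0 0 0 0 0;0 0 0 0 0 0 0;0 0 0 0 0 0 0.5;0 0 0 0 0 0 0.5;0 0 0 0 0 0 0.5;0 0 0 0 0 0 0.5;0 0 0 0 0 0 0.5")

```text
time_s: 20.6
eef_pos: [0.5248, 0.2247, 0.2327]
eef_rot: [-0.002, 1.0, -0.031, 0.001]
wrist_force: [-1.0, -0.0, -0.0]
opening: 0.499
```

Run:
```python
from g import *
show();pic('pics/s.png')
```

```text
t 20.6 tcp [0.5248 0.2247 0.2327] z [ 0.003  0.004 -1.   ] x [ 0.998 -0.062  0.002] F [-1. -0. -0.] open 0.5
```

View pics/s.png

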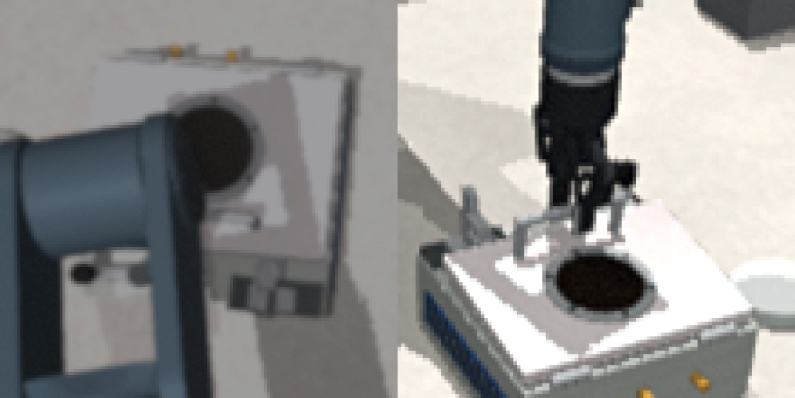

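>>> move_arm(rows="0 0 -2 0 0 0 0.5;0 0 -4 0 0 0 0.5;-3.5 2 0 0 0 0 0;-3.5 2 0 0 0 0 0;0 0 0 0 0 0 0;0 0 0 0 0 0 0;0 0 0 0 0 0 0;0 0 0 0 0 0 0")

```text
time_s: 21.5
eef_pos: [0.4533, 0.1891, 0.2925]
eef_rot: [-0.002, 1.0, -0.031, 0.001]
wrist_force: [-0.5, -0.3, -1.5]
opening: 0.005
```

Run:
```python
from g import *
show();pic('pics/u.png')
print(delta(W([-.113,-.037,.157]),.073))
```

```text
t 21.5 tcp [0.4533 0.1891 0.2925] z [ 0.003  0.004 -1.   ] x [ 0.998 -0.062  0.003] F [-0.5 -0.3 -1.5] open 0.0
[-1.08 -0.26  6.21]
```

View pics/u.png

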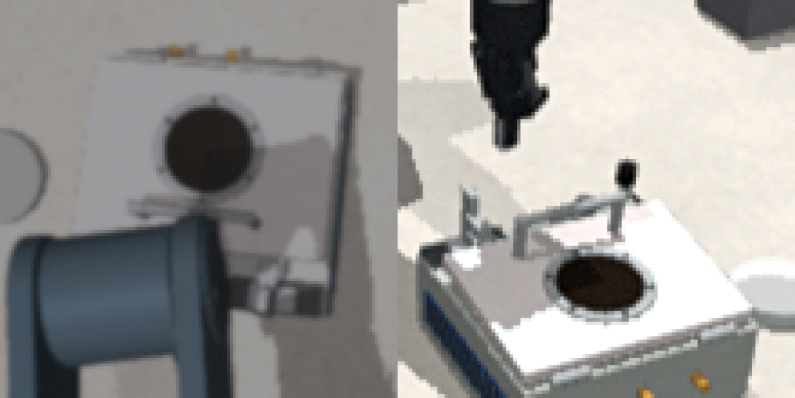

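>>> move_arm(rows="-1.1 -0.3 0 0 0 0 0;0 0 2.5 0 0 0 0;0 0 2.5 0 0 0 0;0 0 1.1 0 0 0 0;0 0 0 0 0 0 0;0 0 0 0 0 0 0")

```text
time_s: 22.2
eef_pos: [0.4419, 0.193, 0.2318]
eef_rot: [-0.002, 1.0, -0.031, 0.001]
wrist_force: [-0.2, 1.0, 0.3]
opening: 0.001
```

Run:
```python
from g import *
show();pic('pics/v.png')
print(delta(W([-.113,-.037,.157]),.073))
```

```text
t 22.2 tcp [0.4419 0.193  0.2318] z [ 0.003  0.004 -1.   ] x [ 0.998 -0.062  0.002] F [-0.2  1.   0.3] open 0.0
[-0.    0.05  0.25]
```

View pics/v.png

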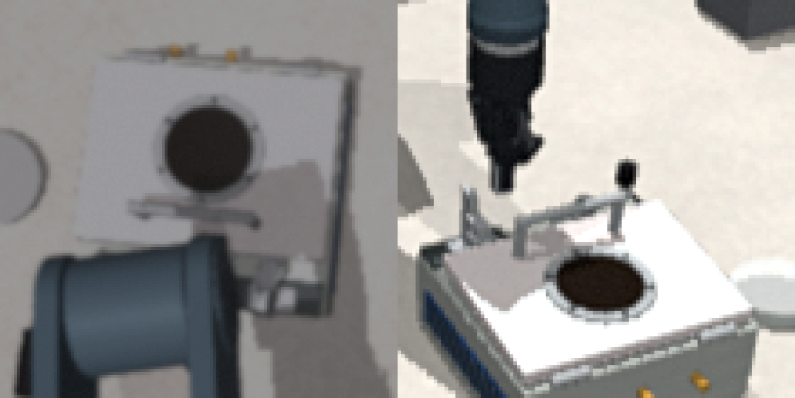

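>>> move_arm(rows="0 0 0.2 0 0 0 0;0 0.8 0 0 0 0 0;0 0.8 0 0 0 0 0;0 0.5 0 0 0 0 0;0 0.5 0 0 0 0 0;0 0.5 0 0 0 0 0;0 0 0 0 0 0 0;0 0 0 0 0 0 0")

```text
time_s: 23.1
eef_pos: [0.4398, 0.1615, 0.2291]
eef_rot: [-0.002, 1.0, -0.031, 0.001]
wrist_force: [-0.2, -0.1, -0.1]
opening: 0.0
```

Run:
```python
from g import *
show();pic('pics/w.png')
```

```text
t 23.1 tcp [0.4398 0.1615 0.2291] z [ 0.002  0.003 -1.   ] x [ 0.998 -0.062  0.002] F [-0.2 -0.1 -0.1] open 0.0
```

View pics/w.png

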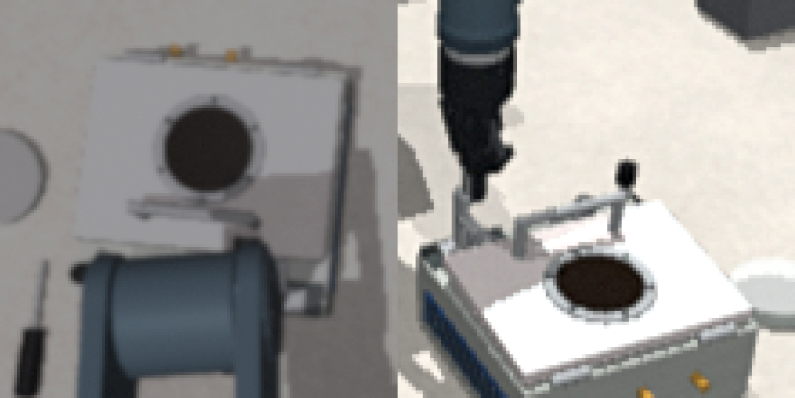

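>>> move_arm(rows="0 0.5 0 0 0 0 0;0 0.4 0 0 0 0 0;0 0.4 0 0 0 0 0;0 0 0 0 0 0 0")

```text
time_s: 23.6
eef_pos: [0.4389, 0.1484, 0.229]
eef_rot: [-0.002, 1.0, -0.031, 0.001]
wrist_force: [0.4, -0.0, 0.8]
opening: -0.005
```

>>> move_arm(rows="0 0.2 0 0 0 0 0;0 0.2 0 0 0 0 0;0 0 0 0 0 0 0")

```text
time_s: 23.9
eef_pos: [0.4387, 0.1447, 0.229]
eef_rot: [-0.002, 1.0, -0.031, 0.001]
wrist_force: [-0.8, 1.3, -0.0]
opening: 0.001
```

Run:
```python
from g import *
show();pic('pics/x.png')
```

```text
t 23.9 tcp [0.4387 0.1447 0.229 ] z [ 0.002  0.004 -1.   ] x [ 0.998 -0.062  0.002] F [-0.8  1.3 -0. ] open 0.0
```

View pics/x.png

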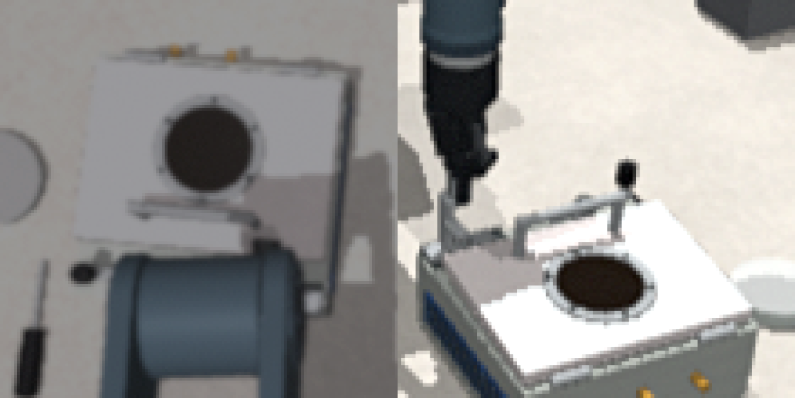

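>>> move_arm(rows="0 0.3 0 0 0 0 0;0 0.3 0 0 0 0 0;0 0 0 0 0 0 0")

```text
time_s: 24.3
eef_pos: [0.4384, 0.1401, 0.2291]
eef_rot: [-0.004, 1.0, -0.031, 0.001]
wrist_force: [-1.0, 11.4, -0.3]
opening: -0.001
```

>>> move_arm(rows="0 0.2 0 0 0 0 0;0 0 0 0 0 0 0")

```text
time_s: 24.5
eef_pos: [0.4383, 0.1395, 0.2291]
eef_rot: [-0.006, 0.999, -0.031, 0.002]
wrist_force: [0.2, 17.6, -1.3]
opening: 0.001
```

>>> move_arm(rows="0 -0.8 0 0 0 0 0;0 -0.8 0 0 0 0 0;0 0 -3 0 0 0 0;0 -2 -3 0 0 0 0.6;3 -2.5 0 0 0 0 0.6;3 -2.5 0 0 0 0 0.6;2.2 0 0 0 0 0 0.6;0 0 0 0 0 0 0.6;0 0 0 0 0 0 0.6")

```text
time_s: 25.4
eef_pos: [0.5249, 0.2172, 0.2888]
eef_rot: [-0.001, 1.0, -0.031, 0.0]
wrist_force: [-0.4, 0.1, -0.5]
opening: 0.602
```

Run:
```python
from g import *
show();pic('pics/y.png')
print(delta([.5248,.2247,.2327],0))
```

```text
t 25.4 tcp [0.5249 0.2172 0.2888] z [ 0.001  0.003 -1.   ] x [ 0.998 -0.062  0.   ] F [-0.4  0.1 -0.5] open 0.6
[-0.   -0.73  5.64]
```

View pics/y.png

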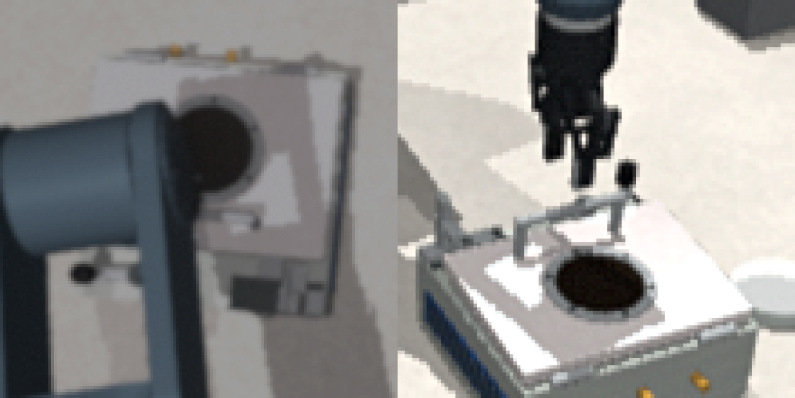

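Catch slid right (tab now near (445,205) in the scene half); lid still slightly raised. Regrasp the handle.

>>> move_arm(rows="0 -0.7 0 0 0 0 0.6;0 0 2 0 0 0 0.6;0 0 2 0 0 0 0.6;0 0 1.6 0 0 0 0.6;0 0 0 0 0 0 0.6;0 0 0 0 0 0 0;0 0 0 0 0 0 0;0 0 0 0 0 0 0;0 0 0 0 0 0 0;0 0 0 0 0 0 0;0 0 0 0 0 0 0;0 0 0 0 0 0 0")

```text
time_s: 26.7
eef_pos: [0.5251, 0.2249, 0.2345]
eef_rot: [-0.002, 1.0, -0.031, 0.0]
wrist_force: [-5.4, -0.1, 5.0]
opening: 0.109
```

Run:
```python
from g import *
show()
o,p,M=st()
a0=np.arctan2(.062,.155)
th0=.092
pos=lambda th: np.array([-.167*np.cos(a0+th),.167*np.sin(a0+th)])
prev=pos(th0)
for th in np.arange(.15,1.06,.05):
    d=(pos(th)-prev)*100; prev=pos(th); print(round(th,2),d.round(2))
```

```text
t 26.7 tcp [0.5251 0.2249 0.2345] z [ 0.001  0.004 -1.   ] x [ 0.998 -0.062  0.001] F [-5.4 -0.1  5. ] open 0.11
0.15 [0.47 0.85]
0.2 [0.44 0.71]
0.25 [0.48 0.69]
0.3 [0.51 0.66]
0.35 [0.54 0.64]
0.4 [0.57 0.61]
0.45 [0.6  0.58]
0.5 [0.63 0.55]
0.55 [0.66 0.52]
0.6 [0.68 0.48]
0.65 [0.71 0.45]
0.7 [0.73 0.41]
0.75 [0.75 0.37]
0.8 [0.76 0.34]
0.85 [0.78 0.3 ]
0.9 [0.79 0.26]
0.95 [0.81 0.22]
1.0 [0.82 0.18]
1.05 [0.82 0.14]
```

>>> move_arm(rows="0.2 0 -0.4 0 0 0 0;0.3 0 -0.4 0 0 0 0;0.4 0 -0.7 0 0 0 0;0.5 0 -0.7 0 0 0 0;0.5 0 -0.7 0 0 0 0;0.5 0 -0.6 0 0 0 0;0.6 0 -0.6 0 0 0 0;0 0 0 0 0 0 0;0 0 0 0 0 0 0")

```text
time_s: 27.6
eef_pos: [0.5532, 0.2231, 0.2753]
eef_rot: [-0.002, 1.0, -0.03, -0.002]
wrist_force: [-15.8, 0.1, 9.0]
opening: 0.11
```

Run:
```python
from g import *
show();pic('pics/z.png')
```

```text
t 27.6 tcp [0.5532 0.2231 0.2753] z [-0.005  0.004 -1.   ] x [ 0.998 -0.061 -0.005] F [-15.8   0.1   9. ] open 0.11
```

View pics/z.png

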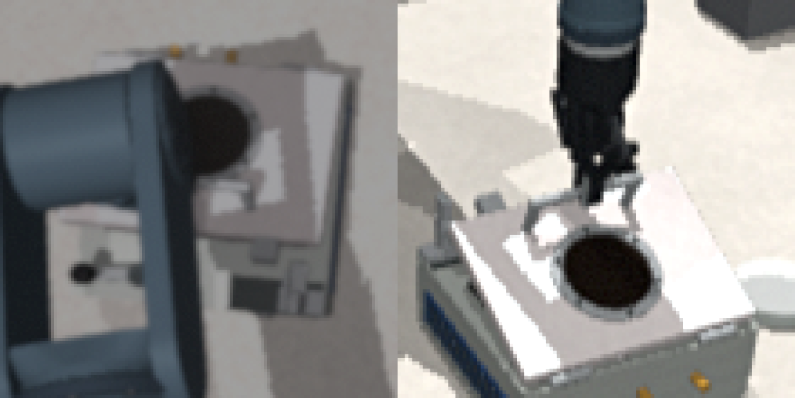

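>>> move_arm(rows="0.4 0 -0.7 0 0 0 0;0.5 0 -0.6 0 0 0 0;0.6 0 -0.6 0 0 0 0;0.6 0 -0.5 0 0 0 0;0.7 0 -0.5 0 0 0 0;0.7 0 -0.5 0 0 0 0;0 0 0 0 0 0 0")

```text
time_s: 28.4
eef_pos: [0.5924, 0.2202, 0.3086]
eef_rot: [-0.002, 1.0, -0.031, 0.002]
wrist_force: [7.1, 4.1, -16.0]
opening: 0.109
```

>>> move_arm(rows="0.8 0 -0.2 0 0 0 0;0.8 0 -0.3 0 0 0 0;0.8 0 -0.3 0 0 0 0;0.8 0 -0.2 0 0 0 0;0.8 0 -0.2 0 0 0 0;0.8 0 -0.1 0 0 0 0;0 0 0 0 0 0 0;0 0 0 0 0 0 0")

```text
time_s: 29.2
eef_pos: [0.6403, 0.217, 0.3278]
eef_rot: [-0.002, 1.0, -0.031, 0.005]
wrist_force: [-5.0, 0.4, 8.6]
opening: 0.11
```

Run:
```python
from g import *
show();pic('pics/aa.png')
```

```text
t 29.2 tcp [0.6403 0.217  0.3278] z [ 0.009  0.004 -1.   ] x [ 0.998 -0.062  0.009] F [-5.   0.4  8.6] open 0.11
```

View pics/aa.png

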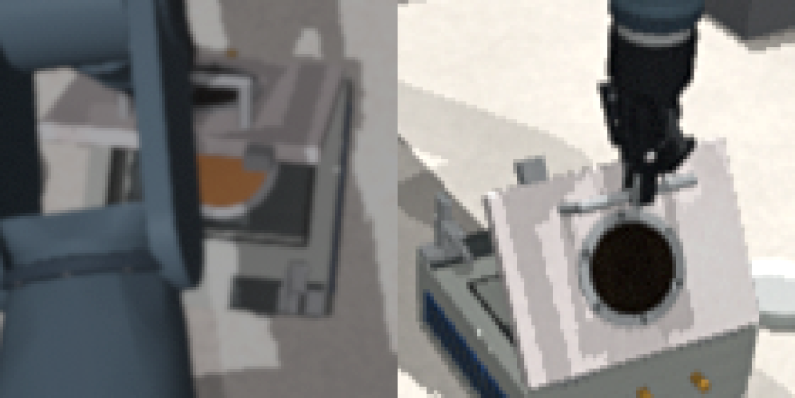

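>>> move_arm(rows="0 0 0 0 0 0 0.25;0 0 0 0 0 0 0.25;0 0 0 0 0 0 0.25;0 0 0 0 0 0 0.25;0 0 -0.5 0 0 0 0.25;0 0 -1 0 0 0 0.25;0 0 -1.5 0 0 0 0.25;0 0 -2 0 0 0 0.25;0 0 -3 0 0 0 0.25;0 0 -4 0 0 0 0.25;0 0 0 0 0 0 0.25;0 0 0 0 0 0 0.25")

```text
time_s: 30.5
eef_pos: [0.6384, 0.217, 0.445]
eef_rot: [-0.002, 1.0, -0.031, 0.004]
wrist_force: [-0.2, 0.1, -0.4]
opening: 0.251
```

Run:
```python
from g import *
show();pic('pics/ab.png')
```

```text
t 30.5 tcp [0.6384 0.217  0.445 ] z [ 0.007  0.004 -1.   ] x [ 0.998 -0.062  0.007] F [-0.2  0.1 -0.4] open 0.25
```

View pics/ab.png

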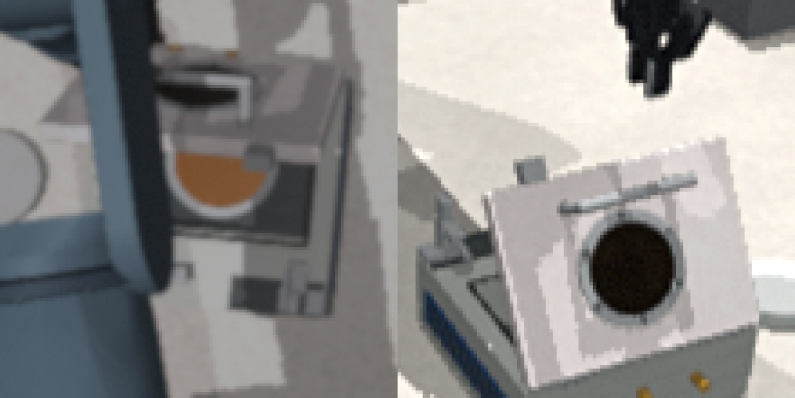

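>>> move_arm(rows="0 3 -2 0 0 0 0.25;0 4 -2 0 0 0 0.25;0 4 0 0 0 0 0.25;-4 4 0 0 0 0 0.25;-4 4 0 0 0 0 0.25;-4 4 0 0 0 0 0.25;-4 4 0 0 0 0 0.25;-4 4 0 0 0 0 0.25;-4 4 0 0 0 0 0.25;-4 0 0 0 0 0 0.25;0 0 0 0 0 0 0.25;0 0 0 0 0 0 0.25")

```text
time_s: 31.8
eef_pos: [0.366, -0.0893, 0.4796]
eef_rot: [-0.002, 0.999, -0.032, 0.001]
wrist_force: [0.3, 0.2, -0.8]
opening: 0.25
```

Run:
```python
from g import *
show()
t=ctrl.camera('top')['color'];s=ctrl.camera('scene')['color']
for q in['bottle_mid','wafer_box_mid','hex_driver']: print(q,[np.round(d['bbox'],1) for d in ctrl.look_for('top',q)[:1]],[np.round(d['bbox'],1) for d in ctrl.look_for('scene',q)[:1]])
def lidp(th,x,y,z): # rel. hinge, shut coords
    X=x*np.cos(th)+z*np.sin(th); Z=-x*np.sin(th)+z*np.cos(th); return W([.115+X,y,.1+Z])
s2=s.copy()
for th,cl in((.8,(0,0,255)),(1.0,(0,255,0))):
    pp=[proj('s',lidp(th,*v))[0] for v in((0,-.126,.019),(-.185,-.126,.019),(-.185,.126,.019),(0,.126,.019))]
    cv2.polylines(s2,[np.array(pp).round().astype(int)],True,cl,1)
a=cv2.resize(t[125:265,145:310],(470,400),interpolation=3);b=cv2.resize(s2[140:220,320:430],(550,400),interpolation=3)
cv2.imwrite('pics/ac.png',cv2.resize(np.hstack([a,b]),None,fx=.78,fy=.78)); cv2.imwrite('pics/ad.png',t)
```

```text
t 31.8 tcp [ 0.366  -0.0893  0.4796] z [ 0.003  0.004 -1.   ] x [ 0.998 -0.063  0.002] F [ 0.3  0.2 -0.8] open 0.25
bottle_mid [array([476.4, 169.7, 510.3, 193.4])] [array([171.1, 245. , 199.2, 289.7])]
wafer_box_mid [array([155.6, 169.1, 196.1, 198.7])] [array([420.2, 182.6, 444. , 199.8])]
hex_driver [array([180.2, 231.5, 193.3, 260.2])] [array([330.4, 162.1, 346. , 184.4])]
```

View pics/ac.png

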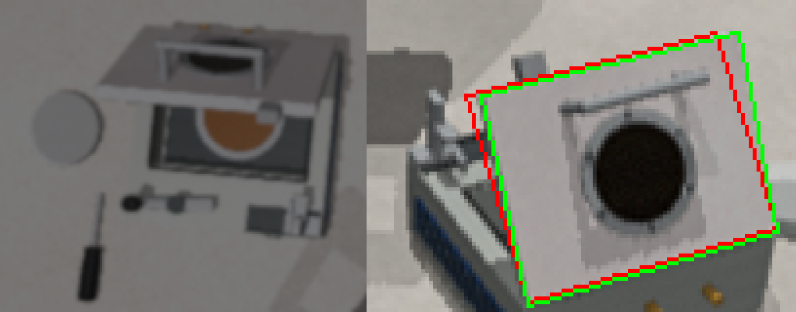

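View pics/ad.png

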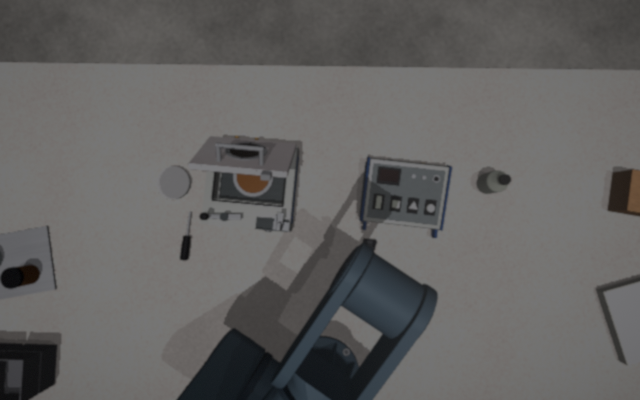

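The lid matches the 1.0 rad overlay in green. The lever points left, the catch is to the right, and the bystanders have not moved.

```bash
python3 -c "
from bench import ctrl
print(ctrl.hand_in())"
```

```text
the job is handed in; nothing more can be done
None
```

The job is done and handed in at about 32 s of the 72 s allowed; `hand_in` gives no verdict.

- **Keys:** I pressed square, round and oblong in that order, each down to its stop (12–18 N felt) and released in between. The triangular key was not touched.
- **Clamp:** I swung the lever to its left end stop, about 1.5 rad judging by the picture.
- **Lid, slightly raised:** I lifted it about 0.09 rad by the handle. It stayed there after I let go.
- **Catch:** I slid it right until it hit its stop. The joint value can't be read, but the pictures show it well over.
- **Lid, open:** I took it to about 1.0 rad and released it.

**Last checks:**
- The lid matches a drawn 1.0 rad outline in the scene camera and stands by itself.
- The lever and catch are clear of the lid.
- The bottle, wafer box and screwdriver are where they began in the top camera, with boxes within a few pixels. In the scene camera the bottle and box agree too.
- The arm is away from everything, with wrist force near zero.

One reading disagreed. In the scene camera the network put the screwdriver near the catch, as it had wrongly put it on the lid before I moved anything. I took this as a false find, since the top picture shows the screwdriver in place.

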